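Set, unlock and hold the mosaic bedding press

TASK

Bed the mosaic coaster in the press: first turn the pressure dial until its white pointer stands at the green mark, then flip the red safety catch all the way over to the side, then pull the black lever bar towards the front and down to its stop and keep holding it there with the gripper: finish while holding it. Leave the dial on the mark and the catch flipped, and leave the jar, lid, brush and tile shards where they are.

Things in the scene. Friction and masses are not known exactly. Their poses are not given: they have to be found in the camera images.
- press: Grey and blue bedding press, fixed on the table, yaw within 0.25 rad. Origin: centre of the underside of its 260 x 260 x 15 mm base plate; x from its front (robot side) to its rear, y to its left, z up. In this frame (mm): control box 100 x 100 x 55 high centred at (-50, -190); blue uprights at y = +-78, x 20 to 80, joined by a crosshead, top 120 high; catch post at (45, 129), 80 high
- dial (a joint): Pressure dial on top of the control box: turn of the black knob about its upright axis, 0 to 4.0 rad, growing CLOCKWISE seen from above; starts between 0.3 and 0.9. It stays where it is left (friction 0.04 N m)
- dial_grip (a point): Point on the dial's axis at the height to grip, 89 mm above the table. The knob is a disc 58 mm across and 8 mm thick (top 63 mm above the table) carrying an upright bar 46 mm long, 14 mm wide, whose top is 103 mm above the table; grip the bar across its 14 mm width. The bar lies along the line from this axis to dial_pointer
- dial_pointer (a point): Outer end of the white pointer line (6 mm wide, on the disc and on top of one half of the bar), 30 mm from the dial's axis; turns with the dial
- dial_mark (a point): Middle of the inner end of the green mark (17 x 12 mm) on the white scale ring around the dial, 30 mm from the dial's axis, at a different angle each time, 0.8 to 2.3 rad clockwise of the starting pointer; fixed during the run. When the dial is set, pointer and mark coincide in plan
- catch (a joint): Red safety catch, a hinge along the press's x axis: 0 = upright, its lug blocks the lever's left arm so that the lever cannot be pulled; grows as its top swings outward to the press's left (+y) and down, to the stop at 1.2 rad = fully flipped. Starts at 0 to 0.1. It stays where it is left (friction 0.07 N m). The lever is clear of it from about 0.5 rad
- catch_grip (a point): Middle of the free part of the catch's handle: a red rod 16 mm in diameter, 85 mm long, parallel to the press's x axis, free for 30 mm towards the front and 30 mm towards the rear of this point; 105 mm from the catch's hinge, 200 mm above the table while upright. Pinch it from above or push it
- catch_pivot (a point): Point on the catch's hinge axis level with catch_grip along the press's x; 95 mm above the table; fixed to the press. The handle moves in a circle of 105 mm about it, in the plane across the press's x axis
- lever (a joint): Press lever, a hinge along the press's y axis: 0 = at rest, leaning 0.35 rad to the rear of upright; grows as the bar is pulled towards the press's front and down, to the stop at 1.4 rad. A spring pulls it back to 0 whenever it is let go; at the stop it takes about 6 N at the bar
- lever_bar (a point): Middle of the lever's black cross bar: a round bar 18 mm in diameter along the press's y axis, 194 mm long between the two 14 mm steel arms at its ends, nothing below its middle; 222 mm above the table at rest, 165 mm at the stop. Pinch it from above, fingers closing along the press's x; it may turn between the fingers as the lever swings
- lever_pivot (a point): Point on the lever's hinge axis midway between its arms, 100 mm above the table; fixed to the press. The bar moves in a circle of 130 mm about it, in the plane across the press's y axis
- paste_jar: Bystander: closed glass paste jar, 74 mm across and 110 mm high; origin at the centre of its underside
- red_lid: Bystander: flat red plastic tub lid lying on the table, 124 mm across, 12 mm high; origin at the centre of its underside
- glue_brush: Bystander: glue brush with a wooden handle, about 200 mm long, lying on the table along its own x axis; origin at the centre of its underside
- tile_blue: Bystander: blue tile shard, about 45 x 30 x 8 mm, on the table near the robot; origin under its centre
- tile_red: Bystander: red tile shard, about 40 x 25 x 8 mm, on the table near the robot; origin under its centre
- tile_teal: Bystander: teal tile shard, about 36 x 22 x 8 mm, lying on the front of the press's base plate (plate top 15 mm above the table); origin under its centre

How it is judged:
On the way, in this order (a step that is already met when the one before it is completed fails the run):
1. the dial's pointer stands at the green mark, lever still at rest (horizontal distance between dial_pointer and dial_mark below 0.005 m and value of joint lever below 0.2 rad and velocity of joint dial below 0.3 rad/s), for 0.3 s.
2. the red catch is flipped over, lever still at rest (value of joint catch above 0.95 rad and value of joint lever below 0.2 rad), for 0.2 s.
At the end, for the whole second after the job is handed in: The dial's pointer is within 5 mm (10 degrees) of the green mark, the catch is flipped beyond 0.95 rad of its 1.2, and the gripper's fingers hold the lever beyond 1.25 rad of its 1.4 with a contact force over 1 N, through the last second (horizontal distance between dial_pointer and dial_mark below 0.005 m and value of joint catch above 0.95 rad and value of joint lever above 1.25 rad and contact force between the fingers and lever above 1 N); the arm keeps its last pose, push and grip.
It fails at once if the jar, the lid, the brush or a tile shard is moved more than 30 mm (distance of any of paste_jar, red_lid, glue_brush, tile_blue, tile_red, tile_teal from where it was at the start of the episode above 0.03 m).
It also fails if it takes over 61 s, if anything falls off the work surface, if the arm or the gripper's body presses on something with over 40 N, if the wrist force passes 120 N, or if a joint passes its speed limit or range.

ROBOT

A 7-joint arm with a two-finger parallel gripper is mounted at the origin on the work surface. World frame = base frame: x ahead of the robot, y to its left, z up, the work surface at z = 0. Lengths are in m, angles in rad, forces in N, time in s.
With the tool pointing down it reaches from about 0.425 to 0.825 m from the base axis. Payload 3.6 kg.
Tool frame: the origin (TCP) lies at the very end of the fingers, on their centre line; the grasp point (between the pads) lies 19 mm behind it (env.grasp_offset is the distance from the TCP to the grasp point, in m); x points along the fingers, z is the direction in which the jaws open and shut, and the axes are right-handed (so a half turn about x gives the same grasp; the last joint's range is limited). The gripper opens to 85 mm and grips with 20 to 120 N. Pads are 22 mm wide; open, the fingers measure 114 mm over their backs; the gripper's body (76 mm by 85 mm) begins 54 mm behind the grasp point. The pads swing forward as they close: fully open they stand 13 mm farther back than shut.
Start: joints at [-0.026, 0.615, -0.013, 1.423, 0.008, 1.103, -0.04], TCP at [0.65, 0, 0.231] pointing down, gripper open.
Joint ranges: [-3.12, 3.12], [-0.3, 2.06], [-1.34, 1.32], [0.26, 2.42], [-1.36, 4.5], [0.01, 1.98], [-2.84, 2.84]. Speed limits (rad/s): [2.79, 2.79, 3.14, 3.14, 3.14, 3.14, 3.14].

INTERFACE

Orientations are given as a unit quaternion [x, y, z, w].
In Python, from cell import env gives the robot as it stands.
- The arm moves only by the tool move_arm, never from a script. Its argument "plan" is a list of rows, each a list of 5 numbers: the shift along the world's x, y, z in cm, then the turn about the world's z in rad, then the opening, from 0 (shut) to 1 (fully open). A call has 1 to 10 rows; each row is the pose to reach, as a shift and turn from the pose commanded when the call began; what a row does not reach only later rows make up. A row lasts 1/8 s, in which the tool goes at most 62.5 mm and 10.7 degrees, less where a joint would pass 70% of its speed; a pose out of reach is approached as far as the arm can. A call with a gripper value outside its range is refused whole. The fingers move at their own pace and stop on an object; "newtons" is the grip in N (left out, the last holds). Time passes only in rows, so rows that repeat a pose let the fingers close. It gives the time, the measured TCP pose, the force and the opening at its end, in the units of the state.
- env.get_state(): the state, without advancing time (a new reading comes with each control period).
- env.capture(name): name is "scene" or "side" or "wrist"; returns the picture (400x640x3 uint8, blue, green, red); there is no depth.
- env.get_calibration(name): a dict with "intrinsics" (3x3 intrinsics, pixels), "k1" (the pictures are not rectified: a ray, as slopes to the right and down, at radius r is drawn at 1 + k1 r^2 times it, then the intrinsics apply), "cam_to_world" (4x4, takes a point from camera to world coordinates). Camera axes: x right, y down, z forward; pixel columns grow to the right and rows downward; lengths in m; the calibration is good to about 2 mm. A picture is of the moment at which its call begins: read the wrist's pose just before it. get_calibration takes no time and is no camera call; for the wrist camera it gives the pose at the moment of the call.
- env.close_job(): hands the job in, once; it reports no verdict.
The state is a dict: "t": time; "q": joint angles; "qvel": joint speeds; "tau": joint torques, N m; "tcp_pos": TCP position; "ee_rot": TCP orientation; "ft_force": force on the tool from outside, world axes, zero at the start; "torque": the same for the moment, N m; "opening": finger opening in m.
Only numpy, scipy, OpenCV 4.12 (cv2) and the standard library are available. Lean on these libraries where they do the work, as an engineer would, in place of code of your own. Each camera call takes 0.05 s, during which the arm holds its last target.

## Working session

There is one attempt and no reset: what is moved stays moved. The work goes in short steps, Python scripts to look and compute and a tool call to move; the robot and the scene stay as the last step left them, time stands still between calls to the robot, and variables do not carry over. Pictures are saved under pics/ and viewed, and the job is handed in when it is done.

Besides the shell and the picture viewer there is one more tool, called as a command line: name --pt "numbers of a row" for each row, then --argument value for the rest. move_arm: Moves the arm, as the interface text tells. Its arguments: {"type":"object","properties":{"plan":{"type":"array"},"newtons":{"type":"number"}},"required":["plan"]}

```bash
ls; mkdir -p pics; cat > h.py <<'E'
import numpy as np,cv2
from cell import env
np.set_printoptions(precision=4,suppress=True)
def snap(n,f):
    c=env.get_calibration(n); im=env.capture(n); cv2.imwrite('pics/'+f+'.png',im)
    np.savez('pics/'+f+'.npz',K=c['intrinsics'],k1=c['k1'],T=c['cam_to_world']); return im
def load(f):
    d=np.load('pics/'+f+'.npz'); return cv2.imread('pics/'+f+'.png'),(np.array(d['K']),float(d['k1']),d['T'])
def ray(c,p):
    K,k1,T=c
    u=cv2.undistortPoints(np.array([[p]],float),K,np.array([k1,0,0,0,0]))[0,0]
    return T[:3,3],T[:3,:3]@np.array([u[0],u[1],1])
def onz(c,p,z):
    o,d=ray(c,p); return o+d*(z-o[2])/d[2]
def tri(cs,ps):
    A=0;b=0
    for c,p in zip(cs,ps):
        o,d=ray(c,p); d=d/np.linalg.norm(d);P=np.eye(3)-np.outer(d,d);A=A+P;b=b+P@o
    return np.linalg.solve(A,b)
def proj(c,X):
    K,k1,T=c; x=np.linalg.inv(T)@np.append(X,1)
    return cv2.projectPoints(x[None,:3],np.zeros(3),np.zeros(3),K,np.array([k1,0,0,0,0]))[0][0,0]
E
python3 - <<'E'
from h import *
for n in ['scene','side','wrist']:
    snap(n,n+'0')
    print(n,env.get_calibration(n)['cam_to_world'])
s=env.get_state();print(s)
E
```

```text
pics
scene [[-0.7801  0.4213 -0.4625  1.1211]
 [ 0.6254  0.5414 -0.5619  0.7301]
 [ 0.0137 -0.7276 -0.6858  1.0648]
 [ 0.      0.      0.      1.    ]]
side [[ 0.7654 -0.4747  0.4344 -0.0185]
 [-0.6435 -0.5593  0.5226 -0.6453]
 [-0.0051 -0.6796 -0.7336  1.0499]
 [ 0.      0.      0.      1.    ]]
wrist [[ 1.      0.0002 -0.0014  0.649 ]
 [-0.0002 -0.954  -0.2999  0.0767]
 [-0.0014  0.2999 -0.954   0.3734]
 [ 0.      0.      0.      1.    ]]
{'t': 0.15, 'q': array([-0.0265,  0.6157, -0.0126,  1.4245,  0.0081,  1.1034, -0.0404]), 'qvel': array([-0.0001, -0.0017, -0.0007, -0.0047,  0.0008, -0.0002, -0.0003]), 'tau': array([  0.001 , -46.9657,   0.26  , -17.1251,   0.0101,   0.0071,
         0.    ]), 'tcp_pos': array([0.6494, 0.    , 0.2304]), 'ee_rot': array([-0.    ,  0.7078,  0.    ,  0.7064]), 'ft_force': array([ 0.7842, -0.4514, -0.6783]), 'torque': array([ 0.028 , -0.0115, -0.    ]), 'opening': 0.08559682034489394}
```

View pics/scene0.png

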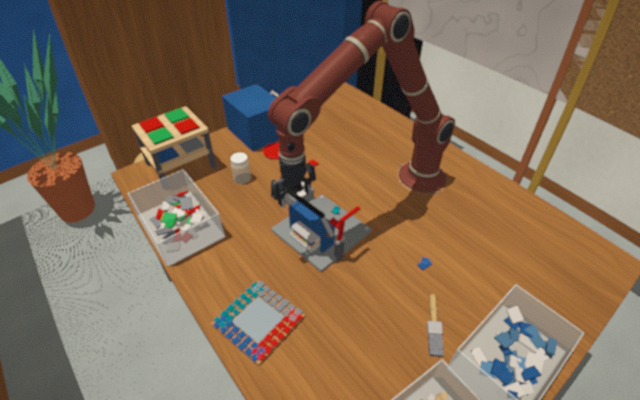

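View pics/side0.png

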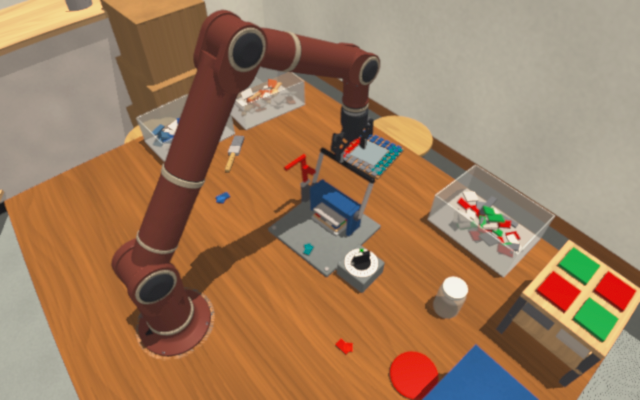

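View pics/wrist0.png

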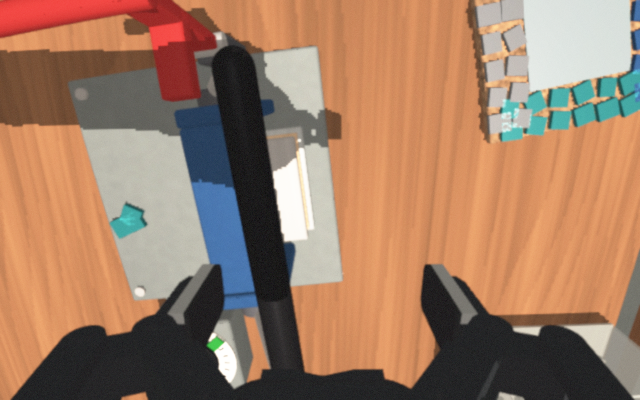

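```bash
python3 - <<'E'
from h import *
im,c=load('wrist0')
for p in [(70,82),(318,47),(342,282),(133,300)]: print(p,onz(c,p,.015)[:2])
P=[onz(c,p,.015)[:2] for p in [(70,82),(318,47),(342,282),(133,300)]]
im,c=load('side0')
cv2.imwrite('pics/side0z.png',cv2.resize(im[140:300,260:410],None,fx=5,fy=5,interpolation=cv2.INTER_CUBIC)[:600+200][:800])
im=cv2.resize(im[230:300,320:400],None,fx=8,fy=8,interpolation=cv2.INTER_CUBIC);cv2.imwrite('pics/side0d.png',im)
E
```

```text
(70, 82) [0.3902 0.0937]
(318, 47) [0.6444 0.1221]
(342, 282) [ 0.6718 -0.1341]
(133, 300) [ 0.4151 -0.1615]
```

View pics/side0d.png

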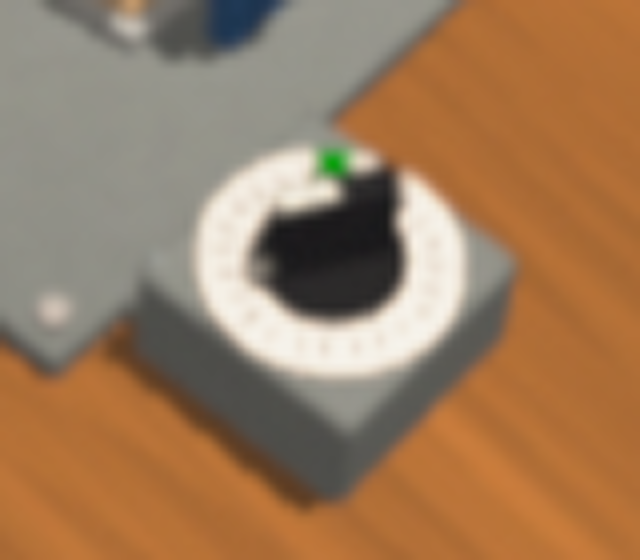

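move_arm --pt "0 0 5 0 1" --pt "-4 -5 5 0 1" --pt "-8 -10 5 0 1" --pt "-12 -15 5 0 1" --pt "-15 -19 5 0 1" --pt "-15 -19 5 0 1" --pt "-15 -19 5 0 1"

```text
t: 1.02
tcp_pos: [0.5002, -0.1893, 0.2812]
ee_rot: [0.0, 0.707, 0.0, 0.707]
ft_force: [0.4, 0.1, 0.0]
opening: 0.0853
```

```bash
python3 - <<'E'
from h import *
snap('wrist','w1');s=env.get_state();print(s['t'],s['tcp_pos'],s['qvel'])
E
```

```text
1.075 [ 0.5007 -0.1885  0.2812] [-0.019   0.0054 -0.0086 -0.0063  0.0044  0.0023  0.0018]
```

View pics/w1.png

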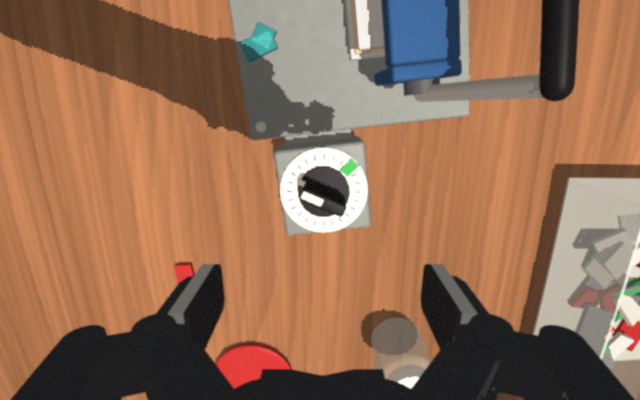

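```bash
python3 - <<'E'
from h import *
im,c=load('w1')
z=cv2.resize(im[140:240,265:380],None,fx=6,fy=6,interpolation=cv2.INTER_CUBIC);cv2.imwrite('pics/w1z.png',z)
hsv=cv2.cvtColor(im,cv2.COLOR_BGR2HSV)
g=cv2.inRange(hsv,(45,120,60),(75,255,255)); g[:140]=0;g[240:]=0;g[:,:265]=0;g[:,380:]=0
n=cv2.findContours(g,0,1)[0];
for k in n: print(cv2.contourArea(k),cv2.minAreaRect(k),cv2.boxPoints(cv2.minAreaRect(k)))
# ring: white pixels
w=cv2.inRange(hsv,(0,0,170),(180,60,255)); w[:140]=0;w[240:]=0;w[:,:265]=0;w[:,380:]=0
k=max(cv2.findContours(w|g,0,1)[0],key=cv2.contourArea);e=cv2.fitEllipse(cv2.convexHull(k));print(e)
print('axis z.055',onz(c,e[0],.057),'expected',[.501,-.214])
m=[cv2.minAreaRect(k)[0] for k in n if cv2.contourArea(k)>20][0]
for z_ in(.055,.057,.06): print('mark',onz(c,m,z_),np.linalg.norm(onz(c,m,z_)-onz(c,e[0],z_)))
for f in [(393,335),(410,380)]: print(onz(c,f,.11))
E
```

```text
103.0 ((348.7500305175781, 167.24998474121094), (8.485280990600586, 13.435027122497559), 45.0) [[341.  169. ]
 [350.5 159.5]
 [356.5 165.5]
 [347.  175. ]]
((325.0102844238281, 185.75765991210938), (101.85575866699219, 105.95643615722656), 127.14835357666016)
axis z.055 [ 0.503  -0.2081  0.057 ] expected [0.501, -0.214]
mark [ 0.5289 -0.1877  0.055 ] 0.03326135238763751
mark [ 0.5287 -0.1873  0.057 ] 0.03308121976762764
mark [ 0.5285 -0.1867  0.06  ] 0.03281102083761295
[ 0.5781 -0.3643  0.11  ]
[ 0.6027 -0.4288  0.11  ]
```

View pics/w1z.png

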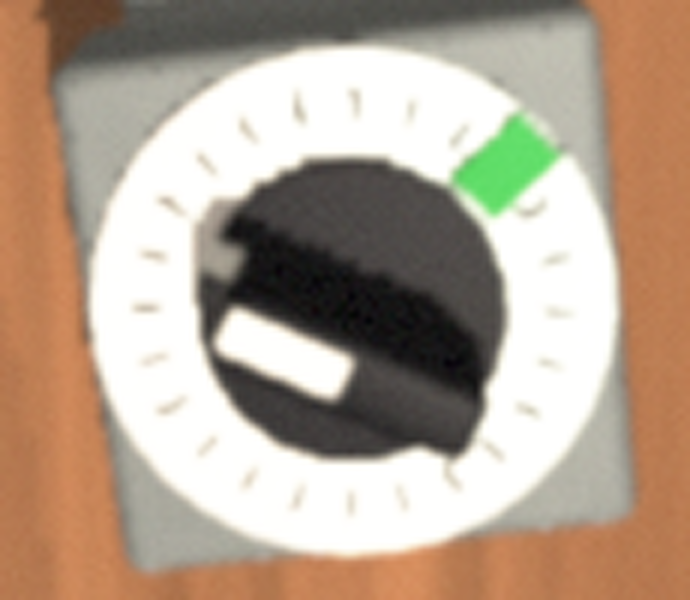

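```bash
python3 - <<'E'
from h import *
im,c=load('w1')
f=lambda x,y,z:onz(c,((x+.5)/6-.5+265,(y+.5)/6-.5+140),z)[:2]
R=[f(90,300,.056),f(620,305,.056),f(352,45,.056),f(352,555,.056)];print('ring',(R[0]+R[1])/2,(R[2]+R[3])/2,np.linalg.norm(R[0]-R[1]),np.linalg.norm(R[2]-R[3]))
ax=np.array([(R[0]+R[1])[0]/2,(R[2]+R[3])[1]/2])
D=[f(198,308,.063),f(507,308,.063),f(352,157,.063),f(352,460,.063)];print('disc',(D[0]+D[1])/2,(D[2]+D[3])/2,D[0]-D[1],D[2]-D[3])
B=[f(*p,.103) for p in [(232,305),(357,355),(335,403),(214,350)]]
inn=(B[1]+B[2])/2;out=(B[0]+B[3])/2
print('inner',inn,'outer',out,np.linalg.norm(out-inn),[np.linalg.norm(B[i]-B[i-1]) for i in range(4)])
G=[f(*p,.056) for p in [(455,180),(495,215),(560,152),(520,112)]]
gi=(G[0]+G[1])/2;print('mark inner',gi,np.linalg.norm(gi-ax),[np.linalg.norm(G[i]-G[i-1]) for i in range(4)])
a=lambda v:np.arctan2(v[1],v[0])
ap=a(out-inn);am=a(gi-ax);am2=a((G[2]+G[3]-G[0]-G[1]));print('pointer ang',ap,a(out-ax),'mark ang',am,a((sum(G)/4)-ax),am2,'cw',(ap-am)%(2*np.pi))
E
```

```text
ring [ 0.5016 -0.2132] [ 0.5011 -0.2145] 0.09825305201126602 0.09799322654118754
disc [ 0.5011 -0.2123] [ 0.501 -0.213] [-0.0562  0.    ] [-0.0001  0.0572]
inner [ 0.4999 -0.2133] outer [ 0.4799 -0.2046] 0.0217874753111289 [np.float64(0.008178721463097787), np.float64(0.02191173886317217), np.float64(0.008970291391345274), np.float64(0.02167047296897914)]
mark inner [ 0.5235 -0.1933] 0.030437699085487598 [np.float64(0.01700016513025085), np.float64(0.009873015309544873), np.float64(0.016438199031738904), np.float64(0.0104264915580979)]
pointer ang 2.7278665749660314 2.711433088805612 mark ang 0.7702886237380506 0.7785723639272635 0.8087423640953777 cw 1.9575779512279807
```

move_arm --pt "0 -0.5 -2 0.18 1" --pt "0.1 -1 -4 0.36 1" --pt "0.1 -1.5 -6 0.54 1" --pt "0.1 -2 -8 0.72 1" --pt "0.1 -2.4 -10 0.9 1" --pt "0.1 -2.4 -12 1.06 1" --pt "0.1 -2.4 -14 1.15 1" --pt "0.1 -2.4 -14 1.15 1"

```text
t: 2.08
tcp_pos: [0.5009, -0.212, 0.1397]
ee_rot: [-0.384, 0.593, 0.386, 0.593]
ft_force: [-0.2, 0.4, 1.0]
opening: 0.0855
```

```bash
python3 - <<'E'
from h import *
snap('wrist','w2');s=env.get_state();print(s['t'],s['tcp_pos'],s['ee_rot'],s['q'])
E
```

```text
2.125 [ 0.5016 -0.2125  0.1408] [-0.3842  0.5932  0.3854  0.5933] [ 0.5321  0.5743 -0.2605  1.832   0.2024  0.7623  1.3153]
```

View pics/w2.png

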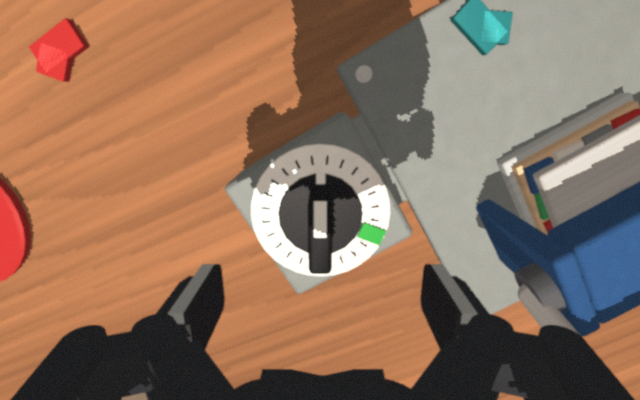

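move_arm --pt "0 0 -3.5 0 1" --pt "0 -0.1 -6.7 0 1" --pt "0 -0.1 -6.7 0 1" --pt "0 -0.1 -6.7 0 0" --pt "0 -0.1 -6.7 0 0" --pt "0 -0.1 -6.7 0 0" --pt "0 -0.1 -6.7 0 0" --pt "0 -0.1 -6.7 0 0" --newtons 40

```text
t: 3.12
tcp_pos: [0.5018, -0.2141, 0.0751]
ee_rot: [-0.385, 0.593, 0.385, 0.594]
ft_force: [0.3, 2.4, 5.2]
opening: 0.0137
```

move_arm --pt "0 0 0 -0.18 0" --pt "0 0 0 -0.36 0" --pt "0 0 0 -0.54 0" --pt "0 0 0 -0.72 0" --pt "0 0 0 -0.9 0" --pt "0 0 0 -1.08 0" --pt "0 0 0 -1.26 0" --pt "0 0 0 -1.44 0" --pt "0 0 0 -1.62 0" --pt "0 0 0 -1.78 0"

```text
t: 4.38
tcp_pos: [0.5016, -0.214, 0.0751]
ee_rot: [0.221, 0.672, -0.22, 0.672]
ft_force: [-1.1, 2.9, 5.3]
opening: 0.0134
```

move_arm --pt "0 0 0 -0.14 0" --pt "0 0 0 -0.17 0" --pt "0 0 0 -0.17 0" --pt "0 0 0 -0.17 0" --pt "0 0 0 -0.17 0"

```text
t: 5.0
tcp_pos: [0.5016, -0.2139, 0.0751]
ee_rot: [0.276, 0.651, -0.274, 0.651]
ft_force: [0.1, 2.3, 6.5]
opening: 0.0133
```

```bash
python3 - <<'E'
from h import *
im=snap('wrist','w3');s=env.get_state();print(s['t'],s['tcp_pos'],s['ee_rot'],s['ft_force'],s['torque'])
from scipy.spatial.transform import Rotation as R
z=R.from_quat(s['ee_rot']).as_matrix()[:,2];print(np.arctan2(z[1],z[0]))
cv2.imwrite('pics/w3z.png',cv2.resize(im[120:320,220:420],None,fx=3,fy=3,interpolation=cv2.INTER_CUBIC))
E
```

```text
5.05 [ 0.5016 -0.214   0.0751] [ 0.2757  0.6514 -0.2744  0.6515] [0.1644 2.5012 7.1003] [ 0.5611  0.1526 -0.0212]
-0.799059286306718
```

View pics/w3.png

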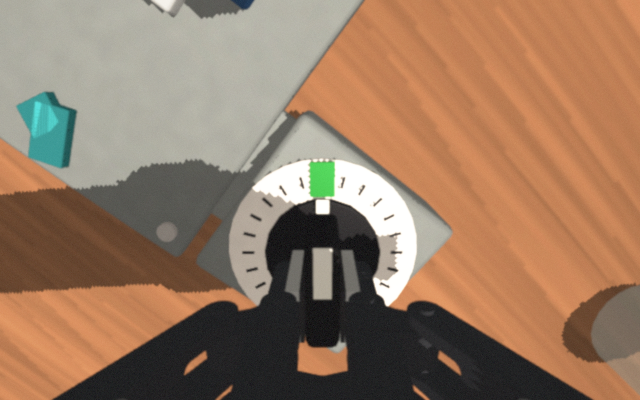

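move_arm --pt "0 0 0 0 0.5" --pt "0 0 0 0 1" --pt "0 0 0 0 1" --pt "0 0 4 0 1" --pt "0 0 9 0 1" --pt "0 0 15 0.18 1" --pt "0 0 21.5 0.36 1" --pt "0 3 24 0.54 1" --pt "0 7 24 0.7 1" --pt "0 12 24 0.8 1"

```text
t: 6.3
tcp_pos: [0.5007, -0.095, 0.3147]
ee_rot: [-0.001, 0.707, 0.0, 0.707]
ft_force: [0.6, 0.7, -0.7]
opening: 0.0853
```

```bash
python3 - <<'E'
from h import *
im=snap('wrist','w4');snap('scene','scene1');snap('side','side1');s=env.get_state();print(s['t'],s['tcp_pos'])
E
```

```text
6.45 [ 0.501  -0.0918  0.3141]
```

View pics/w4.png

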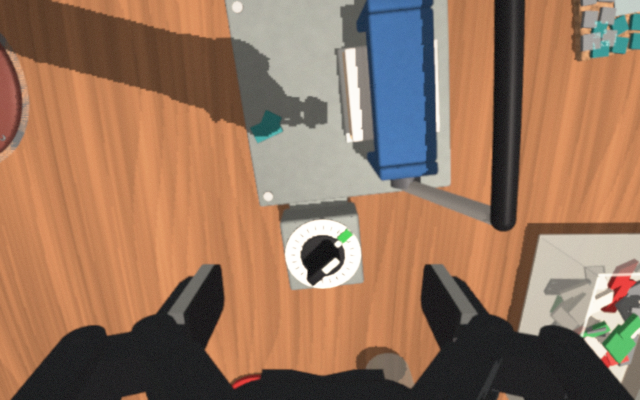

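move_arm --pt "1 5 1 0 1" --pt "2 10 1 0 1" --pt "3 14 1 0 1" --pt "4 17 1 0 1" --pt "4 17 1 0 1" --pt "4 17 1 0 1"

```text
t: 7.2
tcp_pos: [0.541, 0.0725, 0.324]
ee_rot: [0.0, 0.707, -0.002, 0.707]
ft_force: [-0.8, 0.0, -0.2]
opening: 0.0854
```

```bash
python3 - <<'E'
from h import *
im=snap('wrist','w5');s=env.get_state();print(s['t'],s['tcp_pos'])
im,c=load('w4');cv2.imwrite('pics/w4z.png',cv2.resize(im[200:300,270:380],None,fx=6,fy=6,interpolation=cv2.INTER_CUBIC))
im,c=load('scene1');cv2.imwrite('pics/s1z.png',cv2.resize(im[160:280,260:400],None,fx=5,fy=5,interpolation=cv2.INTER_CUBIC))
E
```

```text
7.25 [0.5409 0.0723 0.3242]
```

View pics/w5.png

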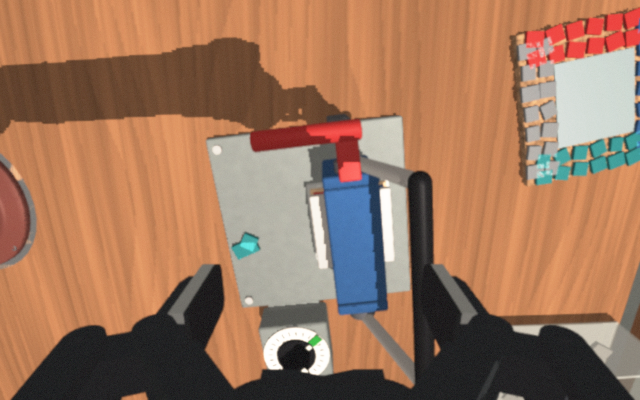

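View pics/s1z.png

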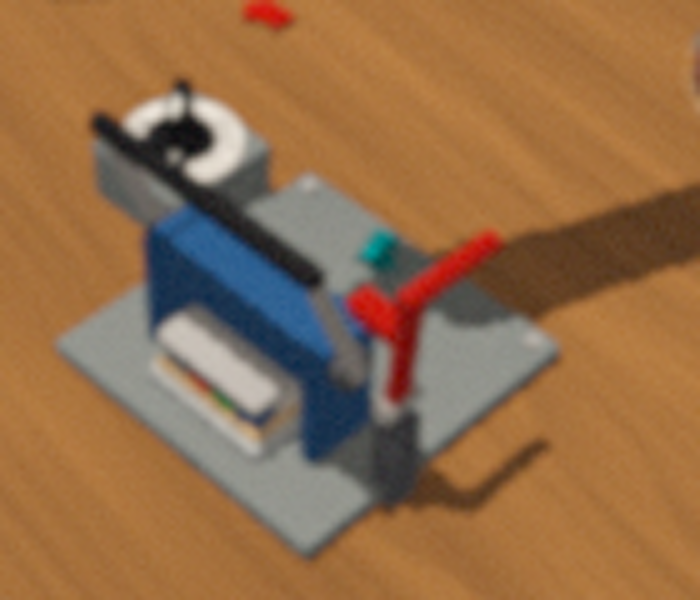

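View pics/w4z.png

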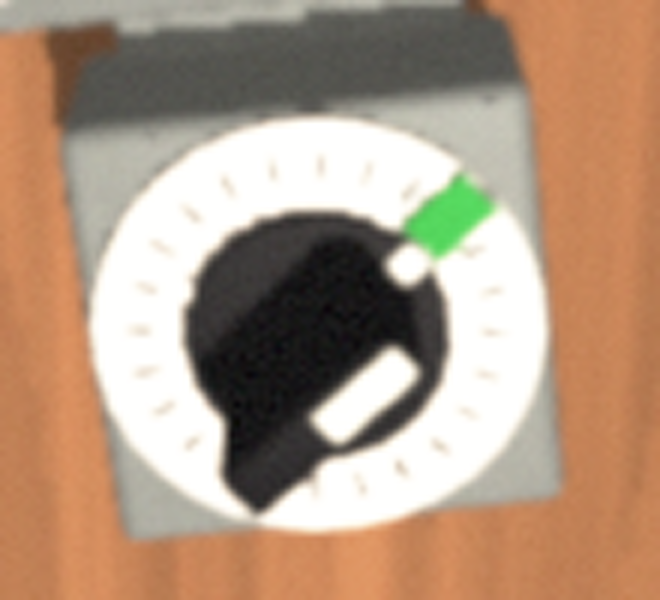

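```bash
python3 - <<'E'
from h import *
im,c=load('w4')
f=lambda x,y,z:onz(c,((x+.5)/6-.5+270,(y+.5)/6-.5+200),z)[:2]
a=lambda v:np.arctan2(v[1],v[0])
B=[f(*p,.103) for p in [(393,347),(418,370),(343,445),(311,413)]]
inn=(B[2]+B[3])/2;out=(B[0]+B[1])/2
R=[f(90,325,.056),f(548,320,.056),f(318,115,.056),f(322,530,.056)];ax=np.array([(R[0]+R[1])[0]/2,(R[2]+R[3])[1]/2])
gi=(f(405,223,.056)+f(438,258,.056))/2; ge=(f(462,175,.056)+f(494,208,.056))/2
print(inn,out,'ptr',a(out-inn),a(out-ax),'mark',ax,a(gi-ax),a(ge-ax),a(ge-gi),'tip',a(f(410,265,.063)-ax))
im,c=load('w5')
hsv=cv2.cvtColor(im,cv2.COLOR_BGR2HSV)
r=cv2.inRange(hsv,(0,140,80),(8,255,255))|cv2.inRange(hsv,(172,140,80),(180,255,255))
r[:100]=0;r[200:]=0;r[:,:230]=0;r[:,400:]=0
ys,xs=np.nonzero(r);
for x in range(250,366,8):
    y=ys[xs==x]
    if len(y): print(x,y.min(),y.max(),onz(c,(x,(y.min()+y.max())/2),.2)[:2])
for p in [(252,141),(361,131)]: print(onz(c,p,.2))
b=(cv2.inRange(im,(0,0,0),(40,40,40))>0)
for y in (200,240,260):
    x=np.nonzero(b[y,395:440])[0]+395; print(y,x.min(),x.max(),onz(c,((x.min()+x.max())/2,y),.222)[:2])
print(onz(c,(420,175),.222))
E
```

```text
[ 0.5028 -0.2129] [ 0.5177 -0.1978] ptr 0.7906685449281706 0.8044289192948492 mark [ 0.5014 -0.2148] 0.7657794989784363 0.7647043524860029 0.7627026348764725 tip 0.7694760046074988
258 130 150 [0.4909 0.1161]
266 129 149 [0.4971 0.1169]
274 129 148 [0.5034 0.1172]
282 128 147 [0.5096 0.1179]
290 127 146 [0.5158 0.1186]
298 126 145 [0.5219 0.1194]
306 125 144 [0.5281 0.1201]
314 123 143 [0.5343 0.1212]
322 122 143 [0.5404 0.1216]
330 122 142 [0.5466 0.1219]
338 121 173 [0.5528 0.1104]
346 120 180 [0.5591 0.108 ]
354 119 180 [0.5653 0.1084]
[0.4862 0.1154 0.2   ]
[0.5703 0.1226 0.2   ]
200 410 430 [0.6137 0.0739]
240 411 429 [0.6165 0.0413]
260 412 430 [0.6188 0.024 ]
[0.6121 0.0931 0.222 ]
```

move_arm --pt "-1 2 0 0.18 1" --pt "-2.6 4.6 0 0.36 1" --pt "-2.6 4.6 -1 0.54 1" --pt "-2.6 4.6 -2 0.72 1" --pt "-2.6 4.6 -3 0.9 1" --pt "-2.6 4.6 -4 1.08 1" --pt "-2.6 4.6 -5 1.26 1" --pt "-2.6 4.6 -6 1.44 1" --pt "-2.6 4.6 -7 1.6 1" --pt "-2.6 4.6 -7 1.67 1"

```text
t: 8.5
tcp_pos: [0.5147, 0.1183, 0.2535]
ee_rot: [-0.524, 0.476, 0.524, 0.474]
ft_force: [0.7, 0.2, 0.0]
opening: 0.0856
```

```bash
python3 - <<'E'
from h import *
im=snap('wrist','w6');s=env.get_state();print(s['t'],s['tcp_pos'],s['q'])
E
```

```text
8.55 [0.515  0.1184 0.254 ] [-0.1072  0.4114 -0.2327  1.7365  0.1108  1.0075  1.2894]
```

View pics/w6.png

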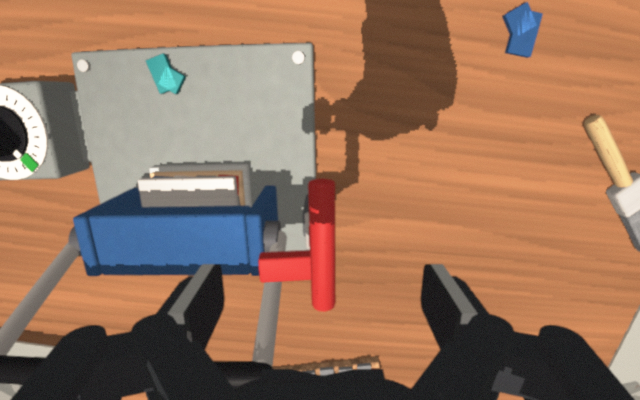

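```bash
python3 - <<'E'
from h import *
im,c=load('w6')
for p in [(322,181),(323,310),(322,245),(262,266)]: print(onz(c,p,.2))
E
```

```text
[0.4858 0.1154 0.2   ]
[0.5739 0.1247 0.2   ]
[0.5267 0.1194 0.2   ]
[0.5451 0.0826 0.2   ]
```

Consistent. Descend and pinch the rod.

move_arm --pt "0 0 -4 0 1" --pt "0 0 -7.2 0 1" --pt "0 0 -7.2 0 1" --pt "0 0 -7.2 0 0" --pt "0 0 -7.2 0 0" --pt "0 0 -7.2 0 0" --pt "0 0 -7.2 0 0" --pt "0 0 -7.2 0 0" --newtons 30

```text
t: 9.55
tcp_pos: [0.5153, 0.121, 0.183]
ee_rot: [0.525, -0.474, -0.524, -0.475]
ft_force: [0.0, -1.3, 4.4]
opening: 0.0149
```

move_arm --pt "-0.1 1.2 -0.1 0 0" --pt "-0.2 2.1 -0.4 0 0" --pt "-0.3 3.1 -0.8 0 0" --pt "-0.4 4.1 -1.2 0 0" --pt "-0.5 5.0 -1.8 0 0" --pt "-0.6 5.8 -2.4 0 0" --pt "-0.7 6.6 -3.1 0 0" --pt "-0.8 7.3 -3.9 0 0" --pt "-0.8 7.8 -4.6 0 0" --pt "-0.9 8.2 -5.2 0 0"

```text
t: 10.8
tcp_pos: [0.506, 0.2021, 0.1296]
ee_rot: [0.524, -0.475, -0.524, -0.474]
ft_force: [1.5, -7.6, 0.0]
opening: 0.0149
```

move_arm --pt "0 0.3 -0.6 0 0" --pt "0 0.4 -0.9 0 0" --pt "0 0.4 -0.9 0 0" --pt "0 0.4 -0.9 0 0"

```text
t: 11.3
tcp_pos: [0.5056, 0.2063, 0.1206]
ee_rot: [-0.524, 0.476, 0.524, 0.474]
ft_force: [0.6, -4.7, -1.0]
opening: 0.0151
```

```bash
python3 - <<'E'
from h import *
im=snap('wrist','w7');im=snap('scene','s7');s=env.get_state();print(s['t'],s['tcp_pos'],s['ft_force'],s['opening'])
cv2.imwrite('pics/s7z.png',cv2.resize(im[160:280,260:400],None,fx=5,fy=5,interpolation=cv2.INTER_CUBIC))
E
```

```text
11.4 [0.5055 0.2063 0.1206] [ 0.53   -5.0286 -1.627 ] 0.014770638767099623
```

View pics/w7.png

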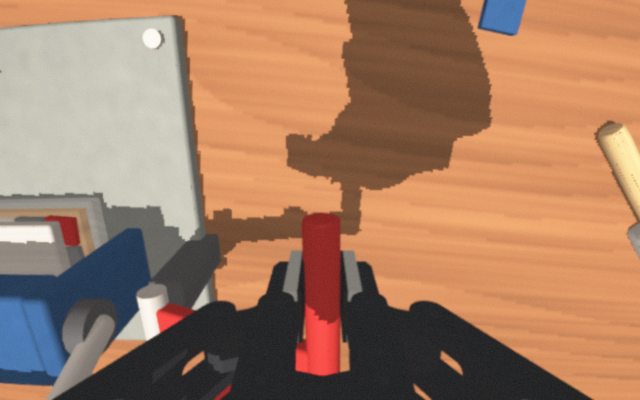

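View pics/s7z.png

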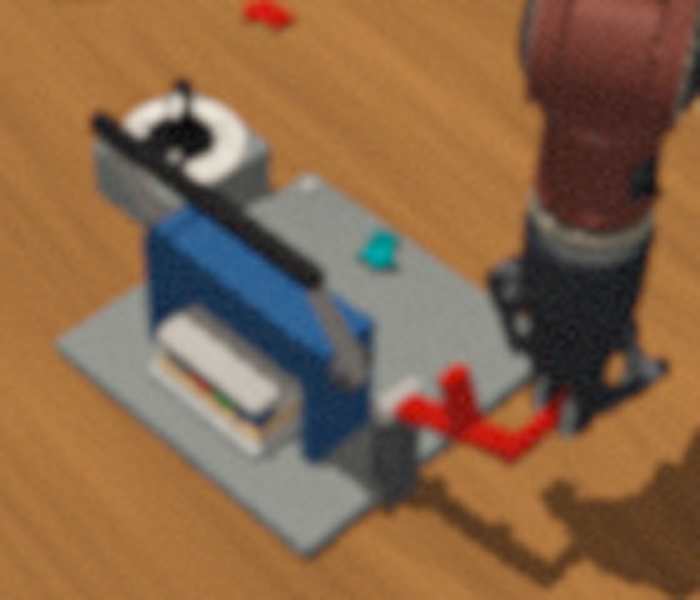

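move_arm --pt "0 0 0 0 0.5" --pt "0 0 0 0 1" --pt "0 0 0 0 1" --pt "0 0 5 0 1" --pt "0 0 10 0 1" --pt "0 0 16 -0.18 1" --pt "0 0 20 -0.36 1" --pt "2 -4 20 -0.54 1" --pt "4 -8 20 -0.72 1" --pt "6 -12 20 -0.9 1"

```text
t: 12.65
tcp_pos: [0.5665, 0.0867, 0.3217]
ee_rot: [-0.264, 0.655, 0.264, 0.656]
ft_force: [0.5, 0.2, -0.1]
opening: 0.0853
```

move_arm --pt "2 -4 0 -0.18 1" --pt "4 -7 0 -0.36 1" --pt "5.6 -9.6 0 -0.54 1" --pt "5.6 -9.6 0 -0.66 1" --pt "5.6 -9.6 -3 -0.66 1" --pt "5.6 -9.6 -3 -0.66 1" --pt "5.6 -9.6 -3 -0.66 1"

```text
t: 13.52
tcp_pos: [0.6224, -0.0085, 0.2921]
ee_rot: [-0.039, 0.706, 0.039, 0.706]
ft_force: [0.1, -0.4, -0.4]
opening: 0.085
```

```bash
python3 - <<'E'
from h import *
im=snap('wrist','w8');im=snap('scene','s8');im2=snap('side','d8');s=env.get_state();print(s['t'],s['tcp_pos'],s['ee_rot'],s['ft_force'],s['q'])
cv2.imwrite('pics/s8z.png',cv2.resize(im[160:280,260:400],None,fx=5,fy=5,interpolation=cv2.INTER_CUBIC))
cv2.imwrite('pics/d8z.png',cv2.resize(im2[120:280,260:400],None,fx=3.7,fy=3.7,interpolation=cv2.INTER_CUBIC))
E
```

```text
13.675 [ 0.6226 -0.0089  0.2926] [-0.0389  0.7052  0.039   0.7069] [1.1186 0.1092 0.3858] [-0.134   0.5265  0.192   1.4214 -0.1034  1.2011  0.18  ]
```

View pics/w8.png

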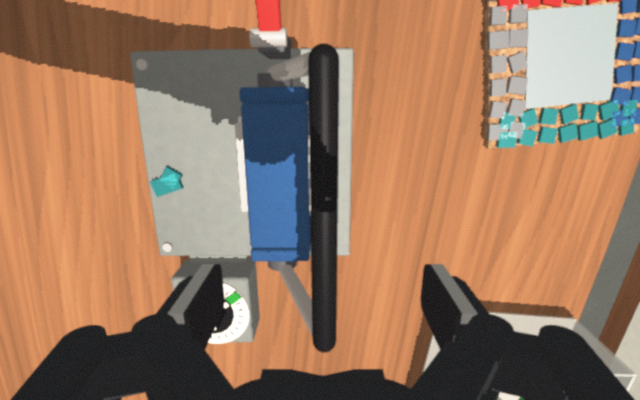

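View pics/s8z.png

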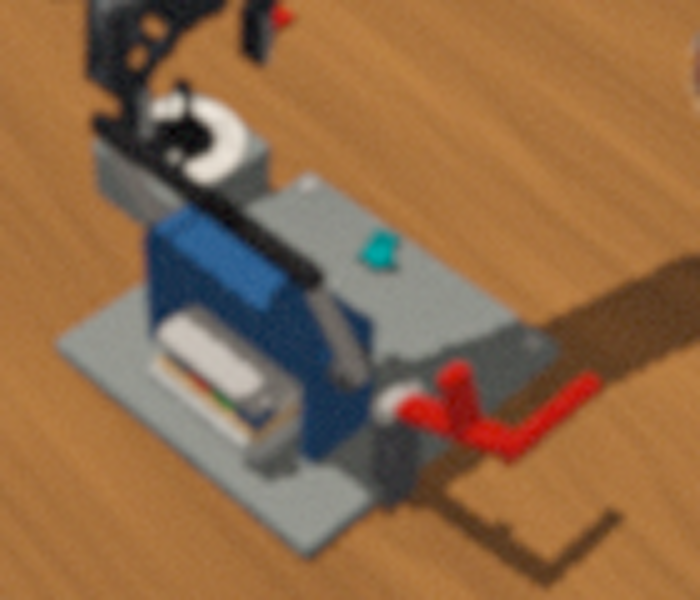

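View pics/d8z.png

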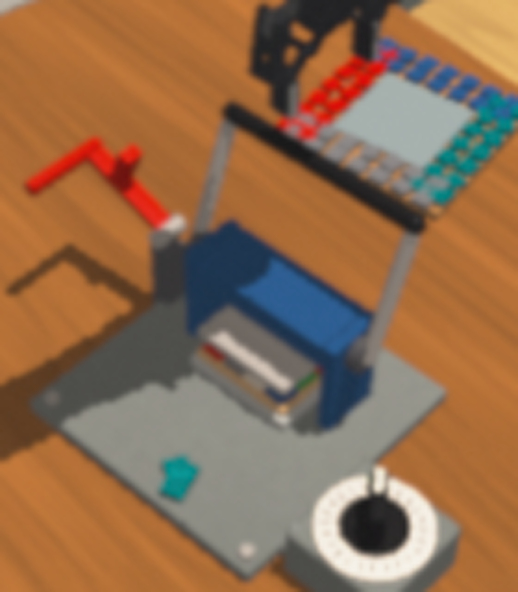

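```bash
python3 - <<'E'
from h import *
im,c=load('w8')
e=[onz(c,p,.222) for p in[(323,47),(324.5,350)]]; print(e,(e[0]+e[1])/2,np.linalg.norm(e[0]-e[1]))
_,a=load('s8');_,b=load('d8')
pa=(597/5+260,380/5+160);pb=(33/3.7+260,187/3.7+120)
X=tri([a,b],[pa,pb]);print('rod front end',X,proj(a,X)-pa,proj(b,X)-pb)
E
```

```text
[array([0.611 , 0.0946, 0.222 ]), array([ 0.6356, -0.1154,  0.222 ])] [ 0.6233 -0.0104  0.222 ] 0.2114639909979888
rod front end [0.4758 0.2031 0.1349] [-1.2968  0.1201] [-1.2551 -0.1472]
```

move_arm --pt "0 0 -3 0 1" --pt "0 -0.1 -6 0 1" --pt "0 -0.1 -9.1 0 1" --pt "0 -0.1 -9.1 0 1" --pt "0 -0.1 -9.1 0 0" --pt "0 -0.1 -9.1 0 0" --pt "0 -0.1 -9.1 0 0" --pt "0 -0.1 -9.1 0 0" --pt "0 -0.1 -9.1 0 0" --newtons 40

```text
t: 14.8
tcp_pos: [0.6235, -0.0099, 0.2012]
ee_rot: [-0.039, 0.705, 0.039, 0.707]
ft_force: [2.1, -0.4, 1.0]
opening: 0.0168
```

```bash
python3 - <<'E'
import numpy as np
# shifts along arc from lever 0 ; yaw .107
for L in np.linspace(0,1.4,15):
    p=L-.35; dx=-.13*(np.sin(p)+np.sin(.35)); dz=.13*(np.cos(p)-np.cos(.35))
    print(round(L,2),np.round(100*np.array([dx*np.cos(.107),dx*np.sin(.107),dz]),1))
E
```

```text
0.0 [-0. -0.  0.]
0.1 [-1.2 -0.1  0.4]
0.2 [-2.5 -0.3  0.6]
0.3 [-3.8 -0.4  0.8]
0.4 [-5.1 -0.5  0.8]
0.5 [-6.4 -0.7  0.6]
0.6 [-7.6 -0.8  0.4]
0.7 [-8.9 -1.   0. ]
0.8 [-10.1  -1.1  -0.5]
0.9 [-11.2  -1.2  -1.1]
1.0 [-12.3  -1.3  -1.9]
1.1 [-13.2  -1.4  -2.7]
1.2 [-14.1  -1.5  -3.6]
1.3 [-14.9  -1.6  -4.6]
1.4 [-15.6  -1.7  -5.7]
```

move_arm --pt "-1.2 -0.1 0.4 0 0" --pt "-2.5 -0.3 0.6 0 0" --pt "-3.8 -0.4 0.8 0 0" --pt "-5.1 -0.5 0.8 0 0" --pt "-6.4 -0.7 0.6 0 0" --pt "-7.6 -0.8 0.4 0 0" --pt "-8.9 -1 0 0 0"

```text
t: 15.68
tcp_pos: [0.5387, -0.0196, 0.2035]
ee_rot: [-0.039, 0.7, 0.039, 0.712]
ft_force: [3.6, 0.9, 11.8]
opening: 0.0165
```

move_arm --pt "-1.2 -0.1 -0.5 0 0" --pt "-2.3 -0.2 -1.1 0 0" --pt "-3.4 -0.3 -1.9 0 0" --pt "-4.3 -0.4 -2.7 0 0" --pt "-5.2 -0.5 -3.6 0 0" --pt "-6 -0.6 -4.6 0 0" --pt "-6.5 -0.7 -5.3 0 0" --pt "-6.5 -0.7 -5.3 0 0"

```text
t: 16.68
tcp_pos: [0.4734, -0.0271, 0.149]
ee_rot: [-0.039, 0.702, 0.039, 0.71]
ft_force: [8.0, 0.8, 1.8]
opening: 0.0163
```

```bash
python3 - <<'E'
from h import *
im=snap('scene','s9');im2=snap('side','d9');snap('wrist','w9');s=env.get_state();print(s['t'],s['tcp_pos'],s['ee_rot'],s['ft_force'],s['opening'])
from scipy.spatial.transform import Rotation as R
M=R.from_quat(s['ee_rot']).as_matrix(); g=s['tcp_pos']-.019*M[:,0]
cen=np.array([.5304,-.02]);d=g[:2]-cen;x=d@[np.cos(.107),np.sin(.107)]
print('grasp',g,'xp',x,'lever',.35+np.arctan2(.048-x,g[2]-.1),'r',np.hypot(.048-x,g[2]-.1))
cv2.imwrite('pics/s9z.png',cv2.resize(im[160:280,260:400],None,fx=5,fy=5,interpolation=cv2.INTER_CUBIC))
cv2.imwrite('pics/d9z.png',cv2.resize(im2[120:280,260:400],None,fx=3.7,fy=3.7,interpolation=cv2.INTER_CUBIC))
E
```

```text
16.825 [ 0.4734 -0.0271  0.1491] [-0.0395  0.7017  0.0386  0.7104] [7.1174 0.571  1.1662] 0.01686085070718687
grasp [ 0.4732 -0.0271  0.1681] xp -0.057614046345274936 lever 1.3479402631530868 r 0.1256776962645101
```

View pics/s9z.png

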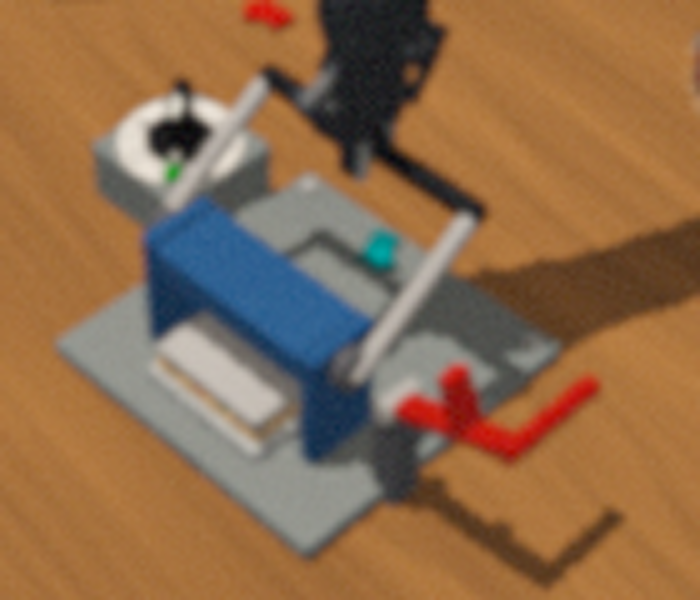

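View pics/d9z.png

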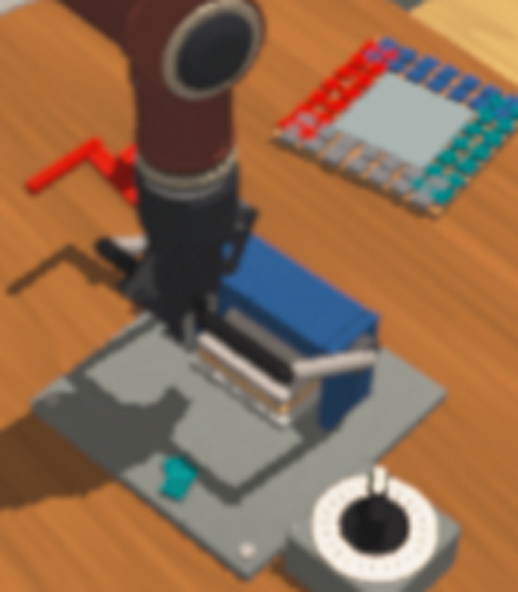

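View pics/w9.png

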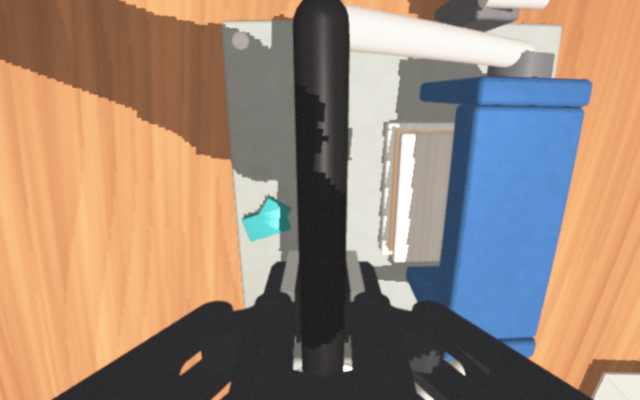

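move_arm --pt "-0.3 0 -0.2 0 0" --pt "-0.6 0 -0.5 0 0" --pt "-0.6 0 -0.5 0 0" --pt "-0.6 0 -0.5 0 0" --pt "-0.6 0 -0.5 0 0"

```text
t: 17.45
tcp_pos: [0.4707, -0.0274, 0.145]
ee_rot: [-0.04, 0.699, 0.038, 0.713]
ft_force: [10.0, -0.8, 1.0]
opening: 0.0165
```

```bash
python3 - <<'E'
from h import *
im,c=snap('wrist','w10'),None;im,c=load('w10');s=env.get_state();print(s['t'],s['tcp_pos'],s['ft_force'],s['opening'])
from scipy.spatial.transform import Rotation as R
M=R.from_quat(s['ee_rot']).as_matrix(); g=s['tcp_pos']-.019*M[:,0]
d=g[:2]-np.array([.5304,-.02]);x=d@[np.cos(.107),np.sin(.107)]
print(g,'lever',.35+np.arctan2(.048-x,g[2]-.1),'r',np.hypot(.048-x,g[2]-.1))
im=snap('side','d10');cv2.imwrite('pics/d10z.png',cv2.resize(im[120:280,260:400],None,fx=3.7,fy=3.7,interpolation=cv2.INTER_CUBIC))
E
```

```text
17.5 [ 0.4707 -0.0274  0.145 ] [ 9.5531 -1.0041  1.9312] 0.01692599232013114
[ 0.4704 -0.0274  0.164 ] lever 1.3876370034195227 r 0.1259562523752725
```

View pics/d10z.png

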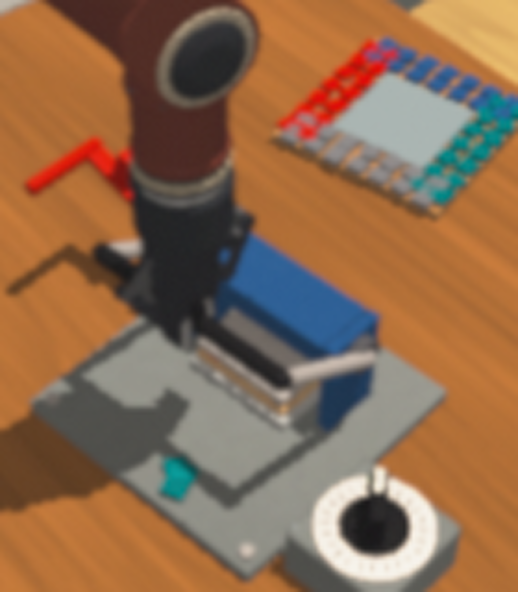

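```bash
python3 -c "
from cell import env
print(env.close_job())"
```

```text
the job is handed in; nothing more can be done
None
```

I set the dial, flipped the catch, pulled the lever to about its stop and handed the job in at about 17.5 s with the gripper still holding the bar. The hand-in gives no verdict, so what follows rests on my own measurements.

- **Dial:** I turned it about 1.95 rad clockwise. A check after letting go put the pointer within about 0.04 rad (roughly 1 mm) of the green mark. In the last side view the pointer looks unchanged, though the mark is hidden there.
- **Catch:** I pinched the rod and carried it along its arc. While gripped it read about 1.13 rad. After release, two-camera triangulation put the rod end at 0.135 m, which is roughly 1.15 rad or a little more.
- **Lever:** I pinched the bar at its middle and pulled it down. The grasp point now gives about 1.39 rad of the 1.4. The radius this implies is 126 mm instead of 130, so allow a few hundredths of a radian of uncertainty. The fingers are stopped on the bar at about 17 mm opening, with about 10 N measured at the wrist.
- **Bystanders:** The teal tile looked unmoved in the last views, and the arm never went close to the others. I did not measure any of their positions at the end.

No check failed. The only disagreement was the 4 mm difference in lever radius.

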